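# Mix the red lacquer on the touch-start bottle mixer

### The arm

A 6-joint arm with a two-finger parallel gripper is mounted at the origin on the work surface. World frame = base frame: x ahead of the robot, y to its left, z up, the work surface at z = 0. Lengths are in m, angles in rad, forces in N, time in s.
With the tool pointing down it reaches from about 0.225 to 0.875 m from the base axis. Payload 3.4 kg.
Tool frame: the origin (TCP) lies between the finger pads, 19 mm behind the fingertips; this is the grasp point; y points along the fingers, z is the direction in which the jaws open and shut, and the axes are right-handed (so a half turn about y gives the same grasp; the last joint's range is limited). The gripper opens to 85 mm and grips with 20 to 120 N. Pads are 22 mm wide; open, the fingers measure 114 mm over their backs; the gripper's body (76 mm by 85 mm) begins 54 mm behind the grasp point. The pads swing forward as they close: fully open they stand 13 mm farther back than shut.
Start: joints at [-1.47, 0.276, 1.505, -0, 1.361, -0.121], TCP at [0.126, -0.561, 0.25] pointing down, gripper open.
Joint ranges: [-2.89, 2.89], [-0.75, 2.08], [0.22, 2.7], [-1.18, 4.32], [0.11, 2.71], [-2.7, 2.7]. Speed limits (rad/s): [2.57, 2.57, 3.14, 3.14, 3.14, 3.14].

### API

Orientations are given as a unit quaternion [w, x, y, z].
In Python, from rig import get_state, get_image, sign_off gives the robot as it stands.
- The arm moves only by the shell command python3 -m jog 'ROWS' [FORCE]. ROWS is JSON, one flat list of numbers, 7 for each row, row after row: the closure in counts, from 0 (fully open) to 255 (shut), then the shift along the tool's x, y, z in cm, then the turn, a rotation vector about the tool's x, y, z in units of 8 degrees (1.0 is 8 degrees). In form: [jaw, tx, ty, tz, rx, ry, rz, jaw, tx, ty, tz, rx, ry, rz, ...]. A call has 1 to 12 rows; each row is the pose to reach, as a shift and turn from the pose commanded when the call began, along the tool's axes at that moment; what a row does not reach only later rows make up. A row lasts 1/8 s, in which the tool goes at most 62.5 mm and 10.7 degrees, less where a joint would pass 70% of its speed; a pose out of reach is approached as far as the arm can. A call with a gripper value outside its range is refused whole. The fingers move at their own pace and stop on an object; FORCE is the grip in N (left out, the last holds). Time passes only in rows, so rows that repeat a pose let the fingers close. It gives the time, the measured TCP pose, the force and the opening at its end, in the units of the state.
- get_state(): the state, without advancing time (a new reading comes with each control period).
- get_image(name): name is "side" or "top" or "wrist"; returns a dict with "color" (420x560x3 uint8, blue, green, red), "mtx" (3x3 intrinsics, pixels), "k1" (the pictures are not rectified: a ray, as slopes to the right and down, at radius r is drawn at 1 + k1 r^2 times it, then the intrinsics apply), "R" (3x3) and "t" (3): a world point X has camera coordinates R X + t; the wrist camera has in their place "tool_from_camera" (4x4, takes a point from camera to tool coordinates, whose origin is the TCP and whose axes are the tool frame's). Camera axes: x right, y down, z forward; pixel columns grow to the right and rows downward; lengths in m; the calibration is good to about 2 mm. A picture is of the moment at which its call begins: read the wrist's pose just before it. There is no depth.
- sign_off(): hands the job in, once; it reports no verdict.
The state is a dict: "clock": time; "qpos": joint angles; "qd": joint speeds; "effort": joint torques, N m; "position": TCP position; "ee_rot": TCP orientation; "contact_force": force on the tool from outside, world axes, zero at the start; "moment": the same for the moment, N m; "width": finger opening in m.
Only numpy, scipy, OpenCV 4.12 (cv2) and the standard library are available. Lean on these libraries where they do the work, as an engineer would, in place of code of your own. Each camera call takes 0.05 s, during which the arm holds its last target.

### The job

The red lacquer has settled: take the red bottle by its cap, draw it out of the front of its slot in the wooden rack, set its round base into the rubber cup of the bottle mixer and press it down until the sprung cup is fully down, which is what makes the mixer run. Finish while still holding the bottle upright and pressed down in the cup; do not let go. Keep the bottle upright throughout, and leave the other two bottles, the mug and the glue bottle where they stand.

Things in the scene. Friction and masses are not known exactly. Their poses are not given: they have to be found in the camera images.
- red_bottle: the bottle to mix: red, round, closed, about 120 g, 114 mm tall, loose, in any of the rack's three slots. Origin at the centre of its underside, z up. Flat foot 36 mm across; round body 52 mm across at 26 mm height; neck 20 mm across from 54 to 72 mm height; above that the cap, see red_cap
- red_cap (a point): on the red bottle's axis, 98 mm above its underside, in its red cap: a plain upright cylinder 26 mm across, from 72 to 114 mm above the underside, fixed firmly to the bottle. The place to grip
- blue_bottle: bystander: the same bottle in blue, in another slot of the rack; loose
- green_bottle: bystander: the same bottle in green, in the third slot; loose
- rack: wooden bottle rack, fixed. Origin at the centre of its underside; its front looks along its own -x (roughly to the robot); 90 mm deep, 258 mm long in y. The bottles stand on its floor board, 10 mm up, no front lip; their necks and caps rise through the slots of the top plate (see slot_mouth). End panels reach the plate; a low rail (24 mm high) closes the back of the floor
- slot_mouth (a point): middle of the rack's top plate front edge, plate's top face, 75 mm over the desk; axes as the rack. Plate 6 mm thick, bodies below it, caps above it. Slots 26 mm wide run along x at y = -80, 0, +80 mm, open at this edge, 58 mm deep; bottle axes start 39 to 45 mm in. Bottles lift only 5 mm there, but slide out along -x; clear of the plate when the axis is 27 mm in front of this edge
- mixer: touch-start bottle mixer, fixed to the desk: grey housing 120 x 110 mm, 60 mm tall, a round black rubber collar on it up to 65 mm, a control panel on its own -x side. Origin at the centre of its underside. The rubber cup stands on a spring on its vertical centre line
- cup_seat (a point): centre of the cup's flat inner floor; moves with the cup. 89 mm above the desk while the cup is up, 79 mm fully down; z up. Black rubber cup with an orange rim band: floor about 52 mm across, mouth about 57 mm, rim 16 mm above the floor, outside 68 mm across. The bottle stands in it on its foot, its round body inside the ring
- cup (a joint): how far the sprung cup is pressed straight down, in m: 0 up, 0.010 fully down on its stop. It needs 3 N to start moving and 12 N at the stop, and springs back when released
- mug: bystander: dark teal mug, 78 mm across, 90 mm tall, with a handle; origin at the centre of its underside; loose
- glue: bystander: yellow glue bottle with an orange conical tip, 40 mm across, 121 mm tall; origin at the centre of its underside; loose
Things that resemble listed ones, but are neither listed nor needed, are in the scene too. There is more than one size of the red_bottle; the job needs the largest.

How it is judged:
On the way, in this order (a step that is already met when the one before it is completed fails the run):
1. the red bottle is out of the rack, carried by the gripper (height (world z) of red_bottle above 0.03 m and contact force between the fingers and red_bottle above 0.5 N and contact force between red_bottle and rack below 0.05 N), for 0.1 s.
2. the red bottle stands in the mixer's cup (horizontal distance between red_bottle and cup_seat below 0.006 m and z of red_bottle in the frame of cup_seat between -0.004 and 0.004 m and angle between red_bottle's own z axis and vertical below 0.12 rad), for 0.1 s.
At the end, for the whole second after the job is handed in: red bottle upright (0.12 rad) on the cup floor (6 mm of centre, 4 mm in height), cup held over 8 of its 10 mm down, gripper on the cap (TCP within 25 mm of red_cap, over 2 N), bottle pressing the cup (over 6 N); other bottles, mug and glue upright, within 20 mm of their starts (all of step 2 and value of joint cup above 0.008 m and distance between the grasp point and red_cap below 0.025 m and contact force between the fingers and red_bottle above 2 N and contact force between red_bottle and mixer above 6 N and distance of each of blue_bottle, green_bottle, mug, glue from where it was at the start of the episode below 0.02 m and angle between each of blue_bottle, green_bottle, mug, glue's own z axis and vertical below 0.2 rad); the arm keeps its last pose, push and grip.
It fails at once if the red bottle is tipped by more than 0.5 rad (angle between red_bottle's own z axis and vertical above 0.5 rad).
It fails at once if another bottle, the mug or the glue bottle is moved by more than 20 mm (distance of any of blue_bottle, green_bottle, mug, glue from where it was at the start of the episode above 0.02 m).
It also fails if it takes over 56 s, if anything falls off the work surface, if the arm or the gripper's body presses on something with over 40 N, if the wrist force passes 120 N, or if a joint passes its speed limit or range.

## Working session

There is one attempt and no reset: what is moved stays moved. The work goes in short steps, Python scripts to look and compute and a shell command to move; the robot and the scene stay as the last step left them, time stands still between calls to the robot, and variables do not carry over. Pictures are saved under pics/ and viewed, and the job is handed in when it is done.

```bash
mkdir -p pics; ls; python3 - <<'E'
from rig import get_state,get_image
import cv2,numpy as np
s=get_state();print(s)
for n in("side","top","wrist"):
    i=get_image(n);cv2.imwrite(f"pics/{n}0.png",i["color"])
    print(n,{k:np.round(np.array(v),4).tolist() for k,v in i.items() if k!="color"})
E
```

```text
pics
{'clock': 0.0, 'qpos': array([-1.47000800e+00,  2.76570923e-01,  1.50618027e+00,  2.82257221e-05,
        1.36068847e+00, -1.21011091e-01]), 'qd': array([-0.000674  ,  0.00080119, -0.00045179,  0.00184603,  0.00153705,
       -0.00040872]), 'effort': array([-5.25983687e-04, -4.16779375e+01, -2.45809132e+01, -3.13409237e-04,
        1.09091247e-02, -1.43026242e-05]), 'position': array([ 0.12643723, -0.56039834,  0.24913463]), 'ee_rot': array([ 0.07827154, -0.07823882,  0.70341579, -0.70211002]), 'contact_force': array([-0.57976222, -0.32404909,  0.32701735]), 'moment': array([ 0.0029666 , -0.00360181, -0.06519747]), 'width': 0.08521623778672181}
side {'mtx': [[390.0833, 0.0, 288.978], [0.0, 390.0833, 209.2711], [0.0, 0.0, 1.0]], 'k1': -0.1003, 'R': [[-0.8739, -0.4855, 0.0238], [-0.2876, 0.477, -0.8305], [0.3918, -0.7326, -0.5565]], 't': [0.5408, 0.2888, 0.535]}
top {'mtx': [[404.2526, 0.0, 275.5885], [0.0, 404.2526, 213.074], [0.0, 0.0, 1.0]], 'k1': -0.0644, 'R': [[-0.0053, -0.9998, 0.0183], [-0.9932, 0.0031, -0.116], [0.1159, -0.0188, -0.9931]], 't': [-0.0169, 0.6431, 0.9139]}
wrist {'mtx': [[343.0154, 0.0, 280.789], [0.0, 343.0154, 210.4783], [0.0, 0.0, 1.0]], 'k1': -0.003, 'tool_from_camera': [[0.0003, 0.9626, 0.2708, -0.0685], [0.0002, -0.2708, 0.9626, -0.1254], [1.0, -0.0003, -0.0002, 0.0003], [0.0, 0.0, 0.0, 1.0]]}
```

View pics/side0.png

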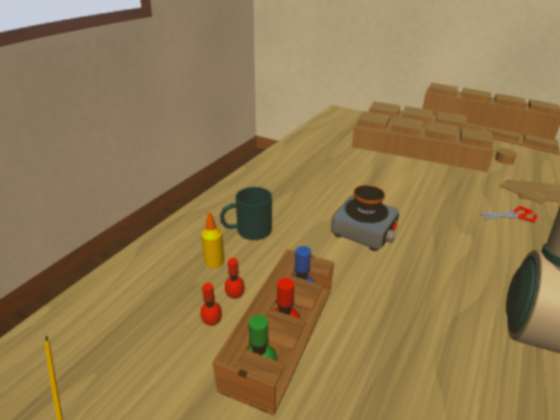

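View pics/top0.png

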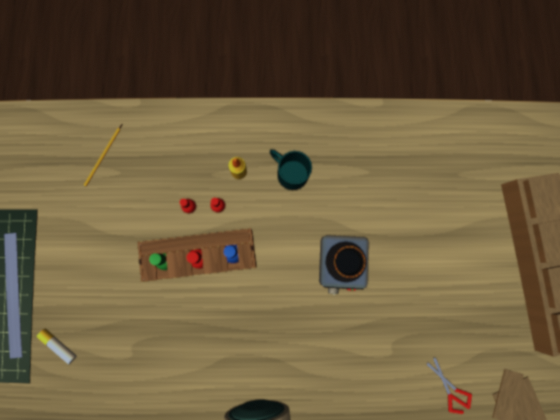

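View pics/wrist0.png

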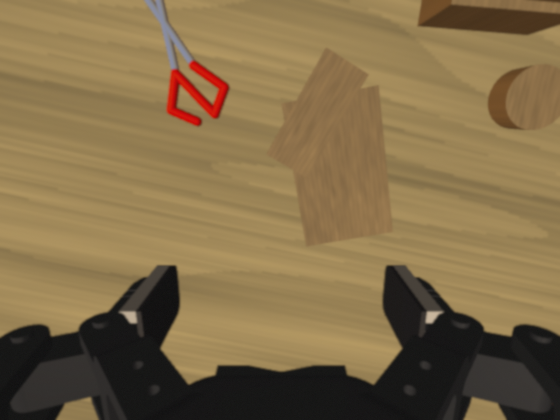

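The top view shows a large red cap in the middle rack slot at (195,258), with two small red bottles at (187,205) and (217,204) behind the rack. The scissors handles at (459,401) are red too. The rack one is the largest, so I choose it. The mixer's cup is at about (348,261). Next I crop to check that and measure.

```bash
cat > h.py <<'E'
import numpy as np,cv2
from rig import get_state,get_image
from scipy.spatial.transform import Rotation as Ro
def ray(im,uv):
    K=im["mtx"];d=np.array([im["k1"],0,0,0,0.])
    p=cv2.undistortPoints(np.array([[uv]],float),np.array(K),d)[0,0]
    v=np.array([p[0],p[1],1.])
    if "R" in im: R=np.array(im["R"]);return -R.T@np.array(im["t"]),R.T@v
    T=np.array(im["tool_from_camera"]);w,x,y,z=im["q"];A=Ro.from_quat([x,y,z,w]).as_matrix()
    return A@T[:3,3]+im["p"],A@(T[:3,:3]@v)
def onz(im,uv,z):
    o,d=ray(im,uv);return o+d*(z-o[2])/d[2]
def proj(im,X):
    R=np.array(im["R"]);r,_=cv2.Rodrigues(R)
    return cv2.projectPoints(np.array([X],float),r,np.array(im["t"]),np.array(im["mtx"]),np.array([im["k1"],0,0,0,0.]))[0][0,0]
def wrist():
    s=get_state();im=get_image("wrist");im["q"]=s["ee_rot"];im["p"]=s["position"];return im
E
python3 - <<'E'
from h import *
t=get_image("top");s=get_image("side")
a=cv2.resize(t["color"][215:305,125:265],None,fx=4,fy=4,interpolation=3)
b=cv2.resize(t["color"][215:305,300:390],None,fx=4,fy=4,interpolation=3)
cv2.imwrite("pics/t1.png",np.hstack([a,b])[:, :800])
cv2.imwrite("pics/t1b.png",b)
cv2.imwrite("pics/s1.png",cv2.resize(s["color"][160:410,200:420],None,fx=2.4,fy=2.4,interpolation=3))
E
```

```text
(no output)
```

View pics/t1.png

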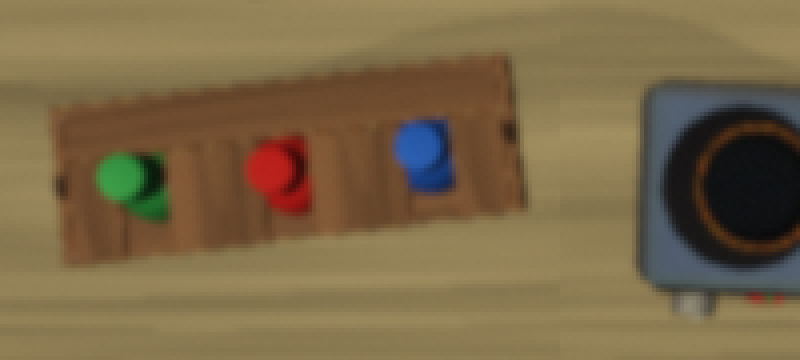

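View pics/s1.png

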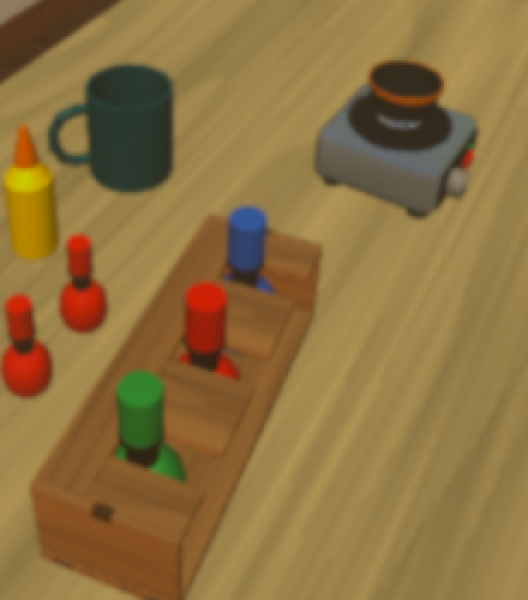

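View pics/t1b.png

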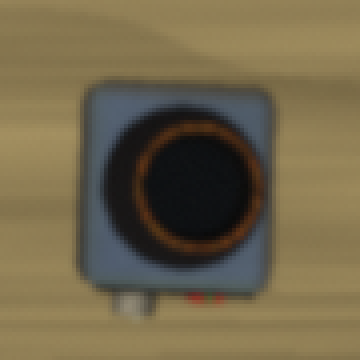

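The crops confirm it: the red bottle in the middle slot is full size. Its cap top is at about (192,257) in the top view. The orange rim is centred at about (350,261).

```bash
python3 - <<'E'
from h import *
t=get_image("top");s=get_image("side")
c=t["color"]
# rack corners at top face z=.075 from crop px
for n,uv in dict(FL=(66,264),FR=(524,207),BL=(50,107),BR=(510,58)).items():
    p=onz(t,(uv[0]/4+125-.375,uv[1]/4+215-.375),.075);print(n,p.round(4))
def caps(im,roi,z):
    x0,y0,x1,y1=roi
    h=cv2.cvtColor(im["color"],cv2.COLOR_BGR2HSV)[y0:y1,x0:x1]
    return h,x0,y0
h,x0,y0=caps(t,(130,220,265,290),0)
B=lambda m:np.argwhere(m)
for n,(lo,hi) in dict(red=(0,6),green=(45,75),blue=(100,125)).items():
    m=((h[...,0]>=lo)&(h[...,0]<=hi)|((n=="red")&(h[...,0]>174)))&(h[...,1]>150)&(h[...,2]>165 if n!="green" else h[...,2]>130)
    m=m.astype(np.uint8)
    cs,_=cv2.findContours(m,0,1);k=max(cs,key=cv2.contourArea);(u,v),r=cv2.minEnclosingCircle(k);M=cv2.moments(k)
    print(n,u+x0,v+y0,r,len(k),onz(t,(u+x0,v+y0),.124).round(4))
H=cv2.cvtColor(c,cv2.COLOR_BGR2HSV)
for nm,im,roi in(("top",t,(325,238,372,285)),("side",s,(345,180,395,215))):
    x0,y0,x1,y1=roi;h=cv2.cvtColor(im["color"],cv2.COLOR_BGR2HSV)[y0:y1,x0:x1]
    m=(h[...,0]>4)&(h[...,0]<16)&(h[...,1]>120)&(h[...,2]>50)
    p=np.argwhere(m)[:,::-1].astype(np.float32)
    if nm=="top":
        k=p.mean(0);p2=p[np.linalg.norm(p-k,axis=1)<20]
        e=cv2.fitEllipse(cv2.convexHull(p2));print(nm,e[0][0]+x0,e[0][1]+y0,e[1],onz(t,(e[0][0]+x0,e[0][1]+y0),.105).round(4), len(p2))
# red cap in side
h=cv2.cvtColor(s["color"],cv2.COLOR_BGR2HSV)[275:310,270:300]
m=((h[...,0]<6)|(h[...,0]>174))&(h[...,1]>150);q=np.argwhere(m);
for v in sorted(set(q[:,0])):
    u=q[q[:,0]==v,1];print(v+275,u.min()+270,u.max()+270,end="; ")
print(h[:,16,2])
E
```

```text
FL [0.4884 0.2809 0.075 ]
FR [0.5193 0.0262 0.075 ]
BL [0.5756 0.2924 0.075 ]
BR [0.6025 0.034  0.075 ]
red 192.0 257.0 5.099119663238525 26 [0.5401 0.159  0.124 ]
green 155.0 259.0 4.472236156463623 24 [0.536  0.2373 0.124 ]
blue 228.91666412353516 251.6666660308838 4.137499809265137 21 [0.5511 0.0811 0.124 ]
top 349.1170349121094 261.46623611450195 (31.91887664794922, 33.08498001098633) [ 0.5289 -0.1773  0.105 ] 223
279 281 289; 280 280 291; 281 279 292; 282 278 292; 283 278 293; 284 278 293; 285 278 293; 286 278 293; 287 278 292; 288 279 292; 289 279 292; 290 279 291; 291 278 291; 292 279 292; 293 279 291; 294 279 291; 295 278 291; 296 278 291; 297 279 291; 298 278 291; 299 278 291; 300 278 291; 301 278 291; 302 278 291; 303 279 290; 304 279 290; 305 281 289; 306 282 287; 308 277 277; 309 277 293; [140 150 172 193 202 204 205 206 206 206 206 206 206 202 189 171 158 155
 154 153 154 153 152 152 152 152 151 151 150 149 142 121  87  60  52]
```

```bash
python3 - <<'E'
from h import *
s=get_state();w,x,y,z=s["ee_rot"];A=Ro.from_quat([x,y,z,w]).as_matrix();print(A.round(3))
im=get_image("side")
for X in([.5401,.159,.124],[.5401,.159,.082],[.5289,-.1773,.105]):print(proj(im,X))
print(get_state()["clock"])
# side cap: axis ray at cap top ellipse centre
for uv in((285.5,283.5),(285.5,285)): print(onz(im,uv,.124))
# desired: jaw along rack axes, yaw 6.4 deg; tool y down
b=np.radians(6.4);ex=np.array([np.cos(b),np.sin(b),0]);ey=np.array([-np.sin(b),np.cos(b),0]);dn=np.array([0,0,-1.])
for n,zz in(("z=+ex",ex),("z=-ex",-ex),("z=+ey",ey),("z=-ey",-ey)):
    B=np.c_[np.cross(dn,zz),dn,zz];print(n,np.degrees(Ro.from_matrix(A.T@B).as_rotvec()).round(2))
E
```

```text
[[-0.975 -0.     0.22 ]
 [-0.22   0.    -0.975]
 [-0.    -1.    -0.   ]]
[285.23933983 282.95564231]
[284.73400647 302.99212773]
[368.78487021 192.54189768]
0.4
[0.53923126 0.15977256 0.124     ]
[0.53774016 0.16241184 0.124     ]
z=+ex [ 2.000e-02 -8.369e+01 -2.000e-02]
z=-ex [2.000e-02 9.631e+01 2.000e-02]
z=+ey [-0.0000e+00 -1.7369e+02 -3.0000e-02]
z=-ey [ 0.02  6.31 -0.  ]
```

```bash
python3 -m jog '[0,-56.2,0,-61,0,-10.46,0, 0,-56.2,0,-61,0,-10.46,0, 0,-56.2,0,-61,0,-10.46,0, 0,-56.2,0,-61,0,-10.46,0, 0,-56.2,0,-61,0,-10.46,0, 0,-56.2,0,-61,0,-10.46,0, 0,-56.2,0,-61,0,-10.46,0, 0,-56.2,0,-61,0,-10.46,0, 0,-56.2,0,-61,0,-10.46,0, 0,-56.2,0,-61,0,-10.46,0, 0,-56.2,0,-61,0,-10.46,0, 0,-56.2,0,-61,0,-10.46,0]' 40
```

```text
clock: 1.9
position: [0.5017, 0.0909, 0.2503]
ee_rot: [0.527, -0.527, 0.471, -0.472]
contact_force: [0.1, -0.9, 0.2]
width: 0.0853
```

```bash
python3 -m jog '[0,-6.33,0,4.57,0,0,0, 0,-6.33,0,4.57,0,0,0, 0,-6.33,0,4.57,0,0,0, 0,-6.33,0,4.57,0,0,0]'; python3 - <<'E'
from h import *
w=wrist();s=get_state();print(s["position"],s["contact_force"])
cv2.imwrite("pics/w1.png",w["color"])
E
```

```text
clock: 2.4
position: [0.5384, 0.1555, 0.2499]
ee_rot: [-0.526, 0.527, -0.472, 0.472]
contact_force: [0.2, 0.7, 0.5]
width: 0.0854
[0.53845017 0.15534281 0.25010159] [0.37776276 0.05239835 0.20852651]
```

View pics/w1.png

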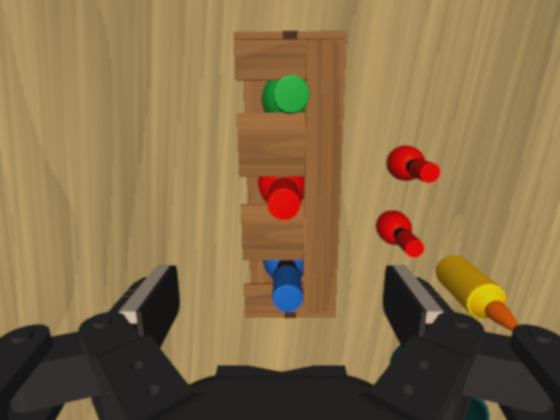

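The wrist view shows the red cap top at about (284,204), with the rack aligned to the image. The two small red bottles are at right. I'll refine from here.

```bash
python3 - <<'E'
from h import *
w=wrist();h=cv2.cvtColor(w["color"],cv2.COLOR_BGR2HSV)[150:240,240:330]
m=(((h[...,0]<6)|(h[...,0]>174))&(h[...,1]>150)&(h[...,2]>180)).astype(np.uint8)
print(h[35:70,44,2])
for k in cv2.findContours(m,0,1)[0]:
    if cv2.contourArea(k)>100:
        (u,v),r=cv2.minEnclosingCircle(k);u+=240;v+=150;print(u,v,r,cv2.boundingRect(k))
for uv in((284,204),(284.5,203)):print(onz(w,uv,.124))
print(w["p"],w["q"],get_state()["clock"])
for uv in ((290,94),(288,296)):print(onz(w,uv,.124))
E
```

```text
[144 147 161 189 210 216 217 217 217 217 217 217 217 216 217 217 217 217
 217 217 217 217 217 217 217 217 217 217 216 217 217 217 216 214 199]
283.2073173522949 203.25609588623047 15.953118324279785 (28, 38, 32, 31)
270.33886337280273 182.92180252075195 9.683114051818848 (22, 27, 17, 15)
[0.54035808 0.15811343 0.124     ]
[0.54064681 0.15893236 0.124     ]
[0.53845017 0.15534281 0.25010159] [-0.52633477  0.52705909 -0.47174632  0.47184302] 2.5
[0.53566385 0.23712618 0.124     ]
[0.55233071 0.08105282 0.124     ]
```

```bash
python3 -m jog '[0,-0.3,4,0.24,0,0,0, 0,-0.3,8,0.24,0,0,0, 0,-0.3,12,0.24,0,0,0, 0,-0.3,14.1,0.24,0,0,0, 0,-0.3,14.1,0.24,0,0,0]'; python3 - <<'E'
from h import *
w=wrist();s=get_state();print(s["position"],s["contact_force"])
cv2.imwrite("pics/w2.png",w["color"])
E
```

```text
clock: 3.12
position: [0.5397, 0.1587, 0.1077]
ee_rot: [-0.526, 0.528, -0.473, 0.471]
contact_force: [0.6, -1.4, 0.6]
width: 0.0855
[0.54096313 0.15913147 0.10909344] [0.93764606 0.34920954 0.37182038]
```

View pics/w2.png

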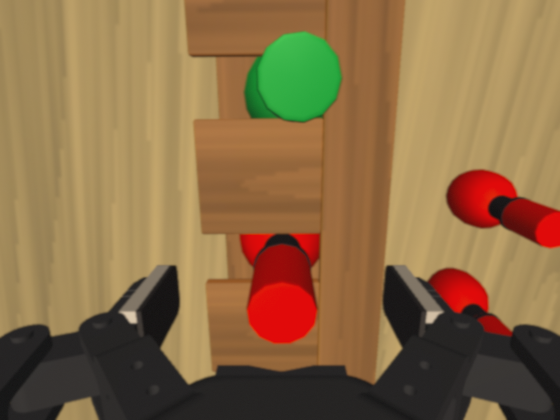

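The cap top at (282,309) sits centred between the fingers, so I close.

```bash
python3 -c "
from h import *
w=wrist();print(onz(w,(282,308),.124),w['p'])"; python3 -m jog '[255,0,0,0,0,0,0, 255,0,0,0,0,0,0, 255,0,0,0,0,0,0, 255,0,0,0,0,0,0, 255,0,0,0,0,0,0, 255,0,0,0,0,0,0, 255,0,0,0,0,0,0, 255,0,0,0,0,0,0]' 60
```

```text
[0.54125371 0.15948557 0.124     ] [0.54096313 0.15913147 0.10909344]
clock: 4.22
position: [0.5413, 0.1602, 0.1095]
ee_rot: [0.527, -0.527, 0.471, -0.471]
contact_force: [-1.3, -0.7, 5.2]
width: 0.0247
```

```bash
python3 -m jog '[255,0,-0.25,0,0,0,0, 255,0,-0.25,0,0,0,0, 255,0,-0.25,-1.5,0,0,0, 255,0,-0.25,-3,0,0,0, 255,0,-0.25,-3,0,0,0]'; python3 -c "
from h import *
w=wrist();cv2.imwrite('pics/w3.png',w['color']);cv2.imwrite('pics/s3.png',cv2.resize(get_image('side')['color'][190:410,180:420],None,fx=2.5,fy=2.5))"
```

```text
clock: 4.85
position: [0.5091, 0.1566, 0.1112]
ee_rot: [-0.527, 0.528, -0.472, 0.471]
contact_force: [0.1, 0.3, -0.7]
width: 0.0247
```

View pics/s3.png

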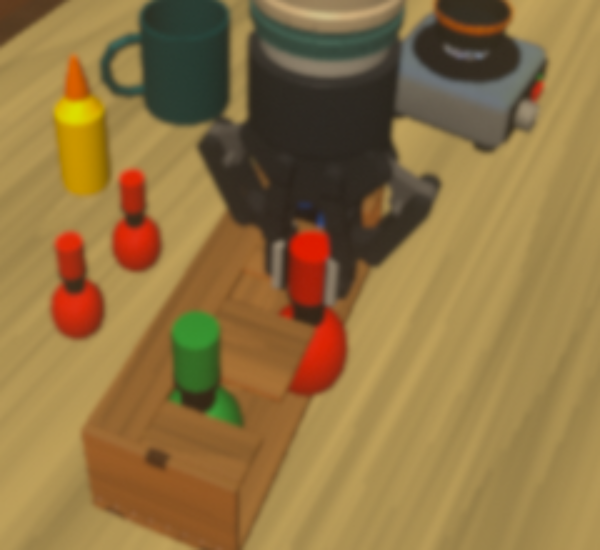

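View pics/w3.png

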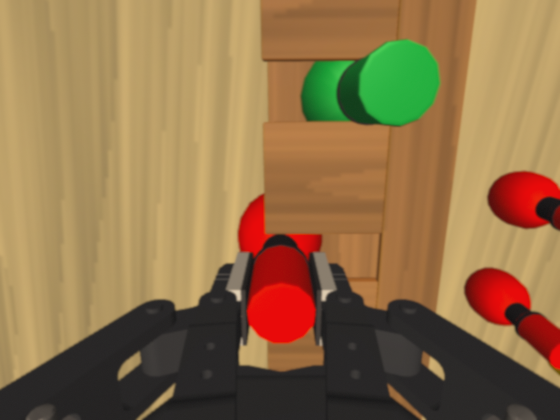

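The bottle is sliding out upright, with its cap at (281,295) in the wrist view. I continue the slide, then lift.

```bash
python3 -m jog '[255,0,0,-2,0,0,0, 255,0,0,-4,0,0,0, 255,0,0,-6,0,0,0, 255,0,0,-8,0,0,0, 255,0,0,-8,0,0,0, 255,0,-3,-8,0,0,0, 255,0,-7,-8,0,0,0, 255,0,-10,-8,0,0,0, 255,0,-10,-8,0,0,0, 255,0,-10,-8,0,0,0]'; python3 -c "
from h import *
w=wrist();cv2.imwrite('pics/w4.png',w['color']);cv2.imwrite('pics/s4.png',get_image('side')['color'])
s=get_state();print(s['position'],Ro.from_quat(np.roll(s['ee_rot'],-1)).as_matrix().round(3),s['contact_force'])"
```

```text
clock: 6.2
position: [0.4321, 0.1479, 0.2107]
ee_rot: [-0.527, 0.527, -0.472, 0.471]
contact_force: [0.7, 0.2, -0.5]
width: 0.0242
[0.43143748 0.14775564 0.21005987] [[ 0.111 -0.003  0.994]
 [-0.994 -0.001  0.111]
 [ 0.    -1.    -0.003]] [ 0.05879722  0.01670171 -1.65219478]
```

View pics/s4.png

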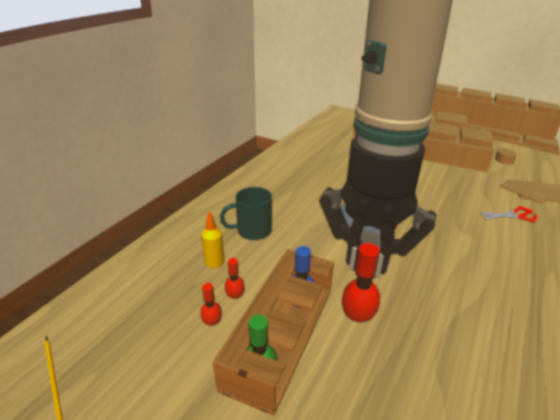

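View pics/w4.png

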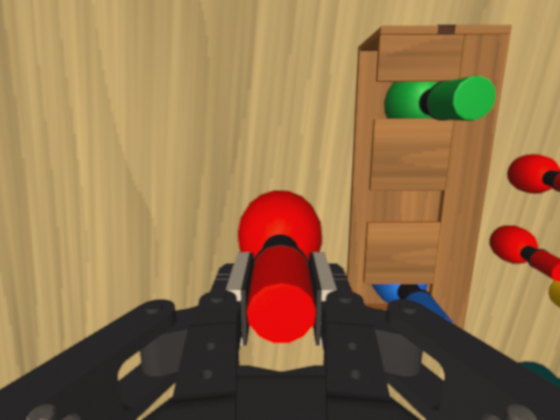

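The bottle is out and upright in both views (side (362,295), wrist cap at (281,309)). Next I carry it to a spot in front of the mixer and look at the cup with the wrist camera.

```bash
python3 -m jog '[255,4,-3,-0.6,0,0,0, 255,8,-3,-1.2,0,0,0, 255,12,-3,-1.8,0,0,0, 255,16,-3,-2.4,0,0,0, 255,20,-3,-3,0,0,0, 255,24,-3,-3.6,0,0,0, 255,28,-3,-4.2,0,0,0, 255,32.2,-3,-4.8,0,0,0, 255,32.2,-3,-4.8,0,0,0, 255,32.2,-3,-4.8,0,0,0]'; python3 - <<'E'
from h import *
w=wrist();cv2.imwrite('pics/w5.png',w['color']);print(w["p"],w["q"],get_state()["contact_force"])
h=cv2.cvtColor(w["color"],cv2.COLOR_BGR2HSV)
m=(h[...,0]>4)&(h[...,0]<16)&(h[...,1]>150)&(h[...,2]>60);m[:,:340]=0
n,l,st,c=cv2.connectedComponentsWithStats(m.astype(np.uint8));print(st[1:][st[1:,4]>40])
E
```

```text
clock: 7.55
position: [0.4196, -0.1768, 0.2404]
ee_rot: [0.527, -0.527, 0.473, -0.471]
contact_force: [-0.0, -0.0, -1.3]
width: 0.0249
[ 0.41961487 -0.17678051  0.24043917] [ 0.52699862 -0.52686542  0.47253263 -0.47052969] [ 0.26786477  0.2294091  -0.77763231]
[[374 179  86  83 737]]
```

View pics/w5.png

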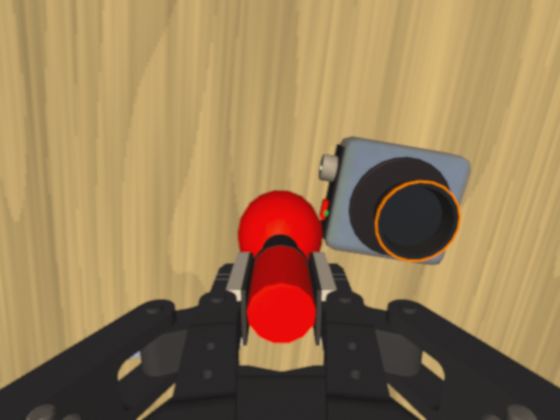

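The wrist view shows the cup rim centred at about (417,220), with the cap at (281,309). I fit both.

```bash
python3 - <<'E'
from h import *
w=wrist()
h=cv2.cvtColor(w["color"],cv2.COLOR_BGR2HSV)
m=(h[...,0]>4)&(h[...,0]<16)&(h[...,1]>150)&(h[...,2]>60);m[:,:340]=0
n,l,st,c=cv2.connectedComponentsWithStats(m.astype(np.uint8));i=1+np.argmax(st[1:,4])
p=np.argwhere(l==i)[:,::-1].astype(np.float32)
K=cv2.convexHull(p);e=cv2.fitEllipse(K);print(e)
P=np.array([onz(w,q,.105)[:2] for q in K[:,0]]);
def circ(P):
    A=np.c_[2*P,np.ones(len(P))];x=np.linalg.lstsq(A,(P**2).sum(1),rcond=None)[0];r=np.sqrt(x[2]+x[:2]@x[:2]);return x[:2],r,np.abs(np.linalg.norm(P-x[:2],axis=1)-r).max()
print("wrist rim",circ(P))
t=get_image("top");h=cv2.cvtColor(t["color"],cv2.COLOR_BGR2HSV)
m=(h[...,0]>4)&(h[...,0]<16)&(h[...,1]>100)&(h[...,2]>50);m[:,:325]=0;m[:,372:]=0;m[:238]=0;m[285:]=0
n,l,st,c=cv2.connectedComponentsWithStats(m.astype(np.uint8));i=1+np.argmax(st[1:,4]);p=np.argwhere(l==i)[:,::-1].astype(np.float32);K=cv2.convexHull(p)
print("top rim",st[i],circ(np.array([onz(t,q,.105)[:2] for q in K[:,0]])))
# cap
h=cv2.cvtColor(w["color"],cv2.COLOR_BGR2HSV)
m=((h[...,0]<6)|(h[...,0]>174))&(h[...,1]>150)&(h[...,2]>180);m[:250]=0;m[:,:240]=0;m[:,330:]=0
print(np.unique(h[250:345,281,2][::5]))
for v in range(280,345,6):
    u=np.flatnonzero(m[v]);print(v,u.min() if len(u) else 0,u.max() if len(u) else 0,h[v,281,2],end="; ")
print()
lo=np.argwhere(m)[:,::-1];lo=lo[lo[:,1]>315].astype(np.float32)
# lower half of cap top circle: points at the top plane
zt=w["p"][2]+.0145
k=cv2.convexHull(lo)[:,0];k=k[k[:,1]>318];PP=np.array([onz(w,q,zt)[:2] for q in k])
print("cap",circ(PP),w["p"])
# body outline
m=((h[...,0]<6)|(h[...,0]>174))&(h[...,1]>150);m[260:]=0;m[:,:225]=0;m[:,330:]=0;m[:185]=0;m[:,322:]&=False
q=np.argwhere(m)[:,::-1].astype(np.float32);k=cv2.convexHull(q)[:,0];k=k[k[:,1]<238];print(cv2.minEnclosingCircle(k))
A=np.c_[2*k,np.ones(len(k))];x=np.linalg.lstsq(A,(k**2).sum(1),rcond=None)[0];print(x[:2],"body plane",onz(w,x[:2],w["p"][2]-.0735))
E
```

```text
((411.4644775390625, 219.46511840820312), (72.81501007080078, 84.37435913085938), 38.12784957885742)
wrist rim (array([ 0.52717729, -0.1783489 ]), np.float64(0.03370199799211088), np.float64(0.0017599008119689452))
top rim [333 245  33  33 238] (array([ 0.52906661, -0.17755523]), np.float64(0.0355252984387391), np.float64(0.0009547923224905094))
[166 167 172 235]
280 0 0 172; 286 263 298 235; 292 256 305 235; 298 251 310 235; 304 249 313 235; 310 247 314 235; 316 248 314 235; 322 249 313 235; 328 253 309 235; 334 258 304 235; 340 269 293 235; 
cap (array([ 0.41989632, -0.1783968 ]), np.float64(0.01257250431789776), np.float64(0.0002347078527244837)) [ 0.41968407 -0.17644311  0.2406897 ]
((279.5, 220.0), 43.20021438598633)
[282.8133045  235.56979828] body plane [ 0.42107493 -0.17987484  0.1671897 ]
```

```bash
python3 - <<'E'
from h import *
w=wrist()
h=cv2.cvtColor(w["color"],cv2.COLOR_BGR2HSV)
m=((h[...,0]>4)&(h[...,0]<20)&(h[...,1]>150)&(h[...,2]>60));m[:,:365]=0;m[:170]=0;m[270:]=0
p=np.argwhere(m)[:,::-1].astype(np.float32)
print(len(p),cv2.fitEllipse(p),p.min(0),p.max(0))
P=np.array([onz(w,q,.105)[:2] for q in p]);c=P.mean(0)
from scipy.optimize import least_squares
r=least_squares(lambda x:np.linalg.norm(P-x[:2],axis=1)-x[2],[*c,.033],loss="soft_l1",f_scale=.0005);print(r.x,np.abs(r.fun).mean(),w["p"])
cv2.imwrite("pics/w6.png",np.hstack([cv2.resize(w["color"][165:275,360:475],None,fx=3,fy=3),cv2.resize(cv2.cvtColor(m.astype(np.uint8)*255,8)[165:275,360:475],None,fx=3,fy=3)]))
cv2.imwrite("pics/s6.png",cv2.resize(get_image("side")["color"][100:310,280:480],None,fx=2.8,fy=2.8))
E
```

```text
1060 ((415.8612976074219, 220.82142639160156), (76.45504760742188, 85.22419738769531), 59.341102600097656) [373. 180.] [459. 262.]
[ 0.52861411 -0.17887197  0.03296032] 0.000895897799490272 [ 0.41993356 -0.17626776  0.24112413]
```

View pics/w6.png

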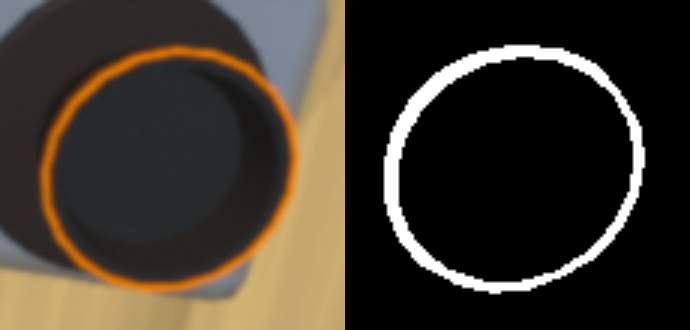

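View pics/s6.png

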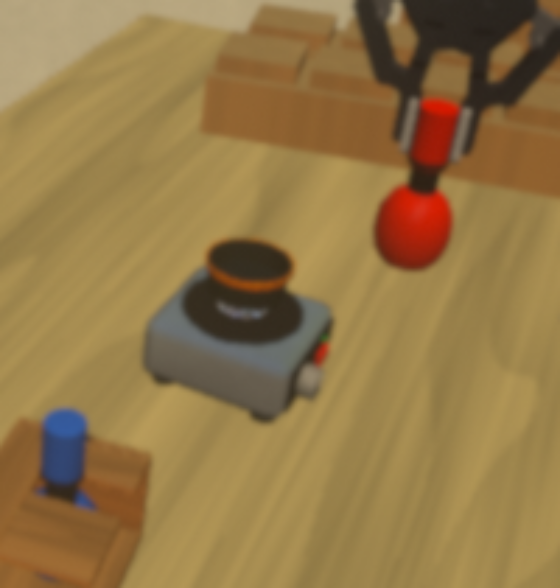

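The rim fit gives (0.5286,-0.1789) from the wrist and (0.529,-0.1776) from the top view, which agree. In the side view the bottle hangs upright. I move over the cup.

```bash
python3 -m jog '[255,0.3,0,2.5,0,0,0, 255,0.6,0,5,0,0,0, 255,0.9,0,8,0,0,0, 255,1.2,0,10.8,0,0,0, 255,1.2,0,10.8,0,0,0, 255,1.2,0,10.8,0,0,0, 255,1.2,0,10.8,0,0,0]'; python3 - <<'E'
from h import *
w=wrist();cv2.imwrite('pics/w7.png',w['color']);print(w["p"],w["q"],get_state()["contact_force"])
t=get_image("top")
a=cv2.resize(t["color"][205:305,300:400],None,fx=4,fy=4)
b=cv2.resize(get_image("side")["color"][120:270,300:450],None,fx=2.667,fy=2.667);cv2.imwrite("pics/ts7.png",np.hstack([a,b[:400,:400]]))
E
```

```text
clock: 8.68
position: [0.5278, -0.177, 0.2416]
ee_rot: [-0.527, 0.527, -0.472, 0.471]
contact_force: [0.0, 0.4, -1.5]
width: 0.0245
[ 0.52782737 -0.17699084  0.2415867 ] [-0.52694785  0.5272406  -0.47152238  0.47117933] [-0.02785642 -0.0968171  -0.70976666]
```

View pics/w7.png

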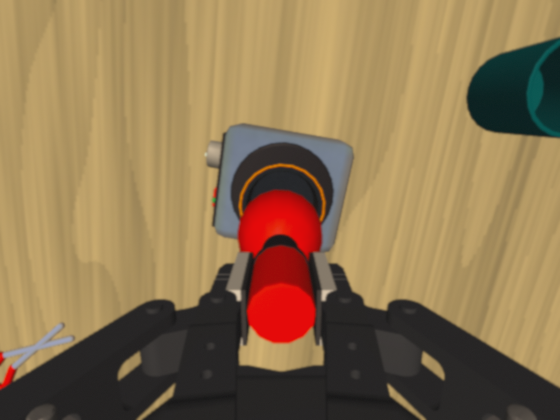

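View pics/ts7.png

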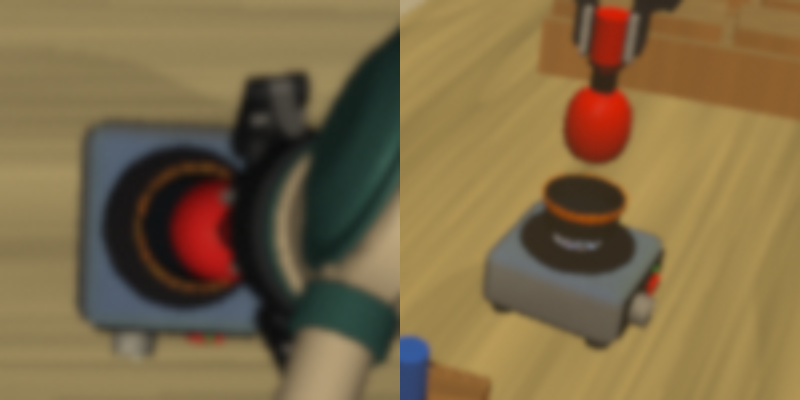

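In the side crop the bottle hangs slightly right of the rim centre. I measure this before lowering.

```bash
python3 - <<'E'
from h import *
from scipy.optimize import least_squares
s=get_image("side");h=cv2.cvtColor(s["color"],cv2.COLOR_BGR2HSV)
red=((h[...,0]<5)|(h[...,0]>175))&(h[...,1]>150)&(h[...,2]>60)
rb=red.copy();rb[:150]=0;rb[183:]=0;rb[:,:355]=0;rb[:,395:]=0
n,l,st,c=cv2.connectedComponentsWithStats(rb.astype(np.uint8));i=1+np.argmax(st[1:,4]);print("body",st[i])
k=cv2.convexHull(np.argwhere(l==i)[:,::-1].astype(np.float32));k=k[:,0];k=k[k[:,1]>156];print(cv2.fitEllipse(k))
A=np.c_[2*k,np.ones(len(k))];x=np.linalg.lstsq(A,(k**2).sum(1),rcond=None)[0];print("body centre",x[:2])
rc=red.copy();rc[150:]=0;rc[:,:355]=0;rc[:,395:]=0
for v in range(118,150,3):
    u=np.flatnonzero(rc[v]);print(v,(u.min(),u.max()) if len(u) else 0,end=" ")
print()
p=get_state()["position"];print(p)
for dz in(.0145,-.0265,-.0735):print(proj(s,p+[0.0004,-.002,dz]))
o=(h[...,0]>4)&(h[...,0]<18)&(h[...,1]>150);o[:183]=0;o[206:]=0;o[:,:348]=0;o[:,390:]=0
q=np.argwhere(o);print("rim u",q[:,1].min(),q[:,1].max(),"v",q[:,0].min(),q[:,0].max())
for X in([.5287,-.1782,.105],):
  ring=np.array([proj(s,np.array(X)+[.034*np.cos(a),.034*np.sin(a),0]) for a in np.linspace(0,6.28,60)]);print(ring.min(0),ring.max(0))
E
```

```text
body [365 154  20  19 262]
((374.47210693359375, 162.19033813476562), (19.546405792236328, 20.67369270324707), 162.56324768066406)
body centre [374.5229377  162.46877613]
118 0 121 0 124 (np.int64(373), np.int64(382)) 127 (np.int64(374), np.int64(384)) 130 (np.int64(374), np.int64(383)) 133 (np.int64(374), np.int64(383)) 136 (np.int64(374), np.int64(382)) 139 (np.int64(374), np.int64(382)) 142 (np.int64(374), np.int64(381)) 145 0 148 0 
[ 0.52833719 -0.17734369  0.2417897 ]
[379.78315795 123.91433093]
[376.74890096 143.77678323]
[373.41889479 165.25260968]
rim u 353 384 v 185 204
[352.80980622 184.21921453] [385.32369441 201.12871302]
```

```bash
python3 -m jog '[255,-0.05,0.8,0.16,0,0,0, 255,-0.05,1.6,0.16,0,0,0, 255,-0.05,2.4,0.16,0,0,0, 255,-0.05,3.2,0.16,0,0,0, 255,-0.05,3.6,0.16,0,0,0, 255,-0.05,3.6,0.16,0,0,0, 255,-0.05,3.6,0.16,0,0,0]'; python3 - <<'E'
from h import *
w=wrist();cv2.imwrite('pics/w8.png',w['color']);print(w["p"],w["q"],get_state()["contact_force"])
t=get_image("top")
a=cv2.resize(t["color"][205:305,300:400],None,fx=4,fy=4)
b=cv2.resize(get_image("side")["color"][120:240,310:430],None,fx=3.3334,fy=3.3334);cv2.imwrite("pics/ts8.png",np.hstack([a,b[:400,:400]]))
E
```

```text
clock: 9.75
position: [0.5305, -0.1768, 0.2058]
ee_rot: [0.527, -0.527, 0.471, -0.472]
contact_force: [0.2, 0.8, -0.6]
width: 0.0251
[ 0.5305381  -0.17677285  0.20575903] [ 0.52711416 -0.52705558  0.47112674 -0.47159588] [ 0.25477192 -0.17111795 -0.37758583]
```

View pics/w8.png

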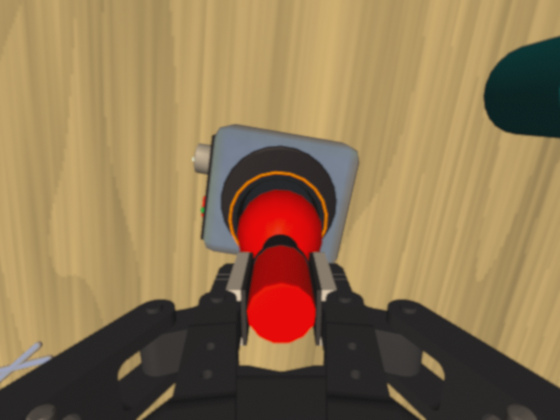

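View pics/ts8.png

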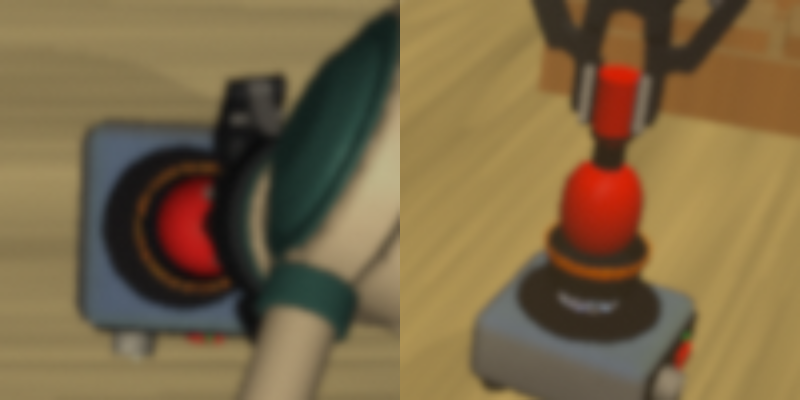

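```bash
python3 - <<'E'
from h import *
t=get_image("top");s=get_image("side");p=get_state()["position"];print(p)
C=np.array([.5287,-.1778])
zb=p[2]-.0995+.028
for nm,im,roi in(("top",t,(325,238,372,285)),("side",s,(340,150,400,205))):
    x0,y0,x1,y1=roi;h=cv2.cvtColor(im["color"],cv2.COLOR_BGR2HSV);z=np.zeros(h.shape[:2],bool);z[y0:y1,x0:x1]=1
    red=(((h[...,0]<4)|(h[...,0]>175))&(h[...,1]>170)&(h[...,2]>60)&z)
    n,l,st,c=cv2.connectedComponentsWithStats(red.astype(np.uint8));i=1+np.argmax(st[1:,4]);print(nm,"body box",st[i])
    print(" predicted body ctr if over C",proj(im,[*C,zb]),"rim ctr",proj(im,[*C,.105]), "r px", np.linalg.norm(proj(im,[C[0],C[1]+.026,zb])-proj(im,[*C,zb])))
    k=cv2.convexHull(np.argwhere(l==i)[:,::-1].astype(np.float32))[:,0]
    if nm=="top":k=k[k[:,0]<350]
    else:k=k[(k[:,1]>172)&(k[:,1]<188)]
    A=np.c_[2*k,np.ones(len(k))];x=np.linalg.lstsq(A,(k**2).sum(1),rcond=None)[0];print(" fit",x[:2],np.sqrt(x[2]+x[:2]@x[:2]))
    if nm=="side":
        for v in range(170,196,3):
            u=np.flatnonzero(red[v]);print(v,u.min(),u.max(),end="; ")
        o=(h[...,0]>6)&(h[...,0]<18)&(h[...,1]>150)&z;q=np.argwhere(o);print("rim",q.min(0),q.max(0))
E
```

```text
[ 0.53043206 -0.1767102   0.205764  ]
top body box [339 249  16  25 267]
 predicted body ctr if over C [352.11100269 261.61322835] rim ctr [349.33241892 261.57236736] r px 12.312406505503146
 fit [350.85959783 261.10856617] 11.928528484773107Traceback (most recent call last):
  File "<stdin>", line 8, in <module>
    return _wrapfunc(a, 'argmax', axis=axis, out=out, **kwds)
    return bound(*args, **kwds)
ValueError: attempt to get argmax of an empty sequence
```

```bash
python3 -m jog '[255,0.08,0.2,-0.1,0,0,0, 255,0.08,0.8,-0.1,0,0,0, 255,0.08,1.3,-0.1,0,0,0, 255,0.08,1.6,-0.1,0,0,0, 255,0.08,1.6,-0.1,0,0,0, 255,0.08,1.6,-0.1,0,0,0]'; python3 - <<'E'
from h import *
w=wrist();s=get_state();print(s["position"],s["contact_force"],s["moment"])
cv2.imwrite("pics/w9.png",w["color"])
t=get_image("top")
a=cv2.resize(t["color"][205:305,300:400],None,fx=4,fy=4)
b=cv2.resize(get_image("side")["color"][120:240,310:430],None,fx=3.3334,fy=3.3334);cv2.imwrite("pics/ts9.png",np.hstack([a,b[:400,:400]]))
E
```

```text
clock: 10.75
position: [0.5295, -0.1776, 0.1895]
ee_rot: [-0.527, 0.527, -0.471, 0.471]
contact_force: [-0.3, -0.5, -1.1]
width: 0.0246
[ 0.52953403 -0.17759677  0.18964365] [ 0.42766519 -0.59067318 -1.12655123] [3.88887684e-03 2.35355517e-05 4.20327259e-03]
```

View pics/ts9.png

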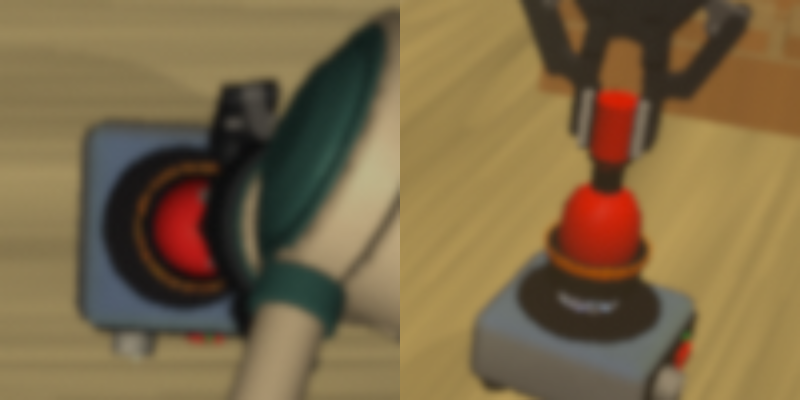

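View pics/w9.png

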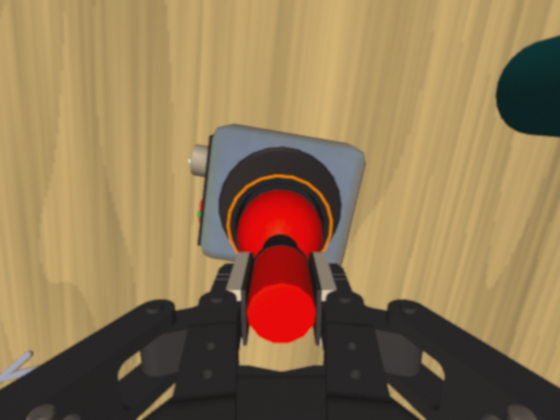

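The bottle is inside the ring, centred in the wrist view (rim centre u≈280, body u≈280), with no side load. Now I press gradually.

```bash
python3 -m jog '[255,0,0.1,0,0,0,0, 255,0,0.2,0,0,0,0, 255,0,0.3,0,0,0,0, 255,0,0.3,0,0,0,0, 255,0,0.3,0,0,0,0]'; python3 -c "
from rig import *
s=get_state();print(s['position'],s['contact_force'])"
python3 -m jog '[255,0,0.1,0,0,0,0, 255,0,0.2,0,0,0,0, 255,0,0.3,0,0,0,0, 255,0,0.4,0,0,0,0, 255,0,0.4,0,0,0,0, 255,0,0.4,0,0,0,0]'; python3 -c "
from rig import *
s=get_state();print(s['position'],s['contact_force'])"
```

```text
clock: 11.52
position: [0.5295, -0.1776, 0.1868]
ee_rot: [0.527, -0.527, 0.471, -0.472]
contact_force: [0.1, 0.4, 2.4]
width: 0.0249
[ 0.52951352 -0.17762982  0.18679033] [0.06645559 0.38015694 2.42564786]
clock: 12.28
position: [0.5296, -0.1777, 0.183]
ee_rot: [0.527, -0.527, 0.471, -0.472]
contact_force: [-1.8, 0.9, 5.9]
width: 0.0247
[ 0.52955303 -0.17769741  0.18300661] [-1.800968    0.88846844  5.92281231]
```

```bash
python3 -m jog '[255,0,0.1,0,0,0,0, 255,0,0.2,0,0,0,0, 255,0,0.3,0,0,0,0, 255,0,0.4,0,0,0,0, 255,0,0.45,0,0,0,0, 255,0,0.45,0,0,0,0, 255,0,0.45,0,0,0,0]' 80; python3 -m jog '[255,0,0.1,0,0,0,0, 255,0,0.1,0,0,0,0, 255,0,0.1,0,0,0,0]'; python3 -c "
from rig import *
s=get_state();print(s['position'],s['contact_force'],s['moment'])"
```

```text
clock: 13.15
position: [0.5296, -0.1777, 0.1792]
ee_rot: [0.527, -0.527, 0.471, -0.472]
contact_force: [-2.1, 1.1, 9.2]
width: 0.0243
clock: 13.52
position: [0.5296, -0.1777, 0.1785]
ee_rot: [0.527, -0.527, 0.471, -0.472]
contact_force: [-1.9, 0.1, 11.1]
width: 0.0239
[ 0.52961169 -0.17774797  0.17850489] [-1.87446877  0.07999611 11.0937859 ] [0.12406977 0.47708583 0.03893321]
```

```bash
python3 -m jog '[255,0,0.05,0,0,0,0, 255,0,0.1,0,0,0,0, 255,0,0.1,0,0,0,0, 255,0,0.1,0,0,0,0]';python3 -m jog '[255,0,0.05,0,0,0,0, 255,0,0.1,0,0,0,0, 255,0,0.1,0,0,0,0, 255,0,0.1,0,0,0,0]'; python3 - <<'E'
from h import *
w=wrist();s=get_state();print(s["position"],s["contact_force"],s["moment"])
cv2.imwrite("pics/w10.png",w["color"])
t=get_image("top");cv2.imwrite("pics/t10.png",t["color"])
b=cv2.resize(get_image("side")["color"][120:240,310:430],None,fx=4,fy=4);cv2.imwrite("pics/s10.png",b)
E
```

```text
clock: 14.02
position: [0.5296, -0.1778, 0.1784]
ee_rot: [0.527, -0.527, 0.471, -0.472]
contact_force: [-3.8, 0.8, 15.6]
width: 0.0244
clock: 14.52
position: [0.5296, -0.1779, 0.1783]
ee_rot: [0.527, -0.527, 0.47, -0.472]
contact_force: [-5.3, 1.1, 20.6]
width: 0.0242
[ 0.52964795 -0.17787611  0.17835731] [-4.19097145  2.19493746 20.6999873 ] [0.32597626 1.05956933 0.03048504]
```

View pics/s10.png

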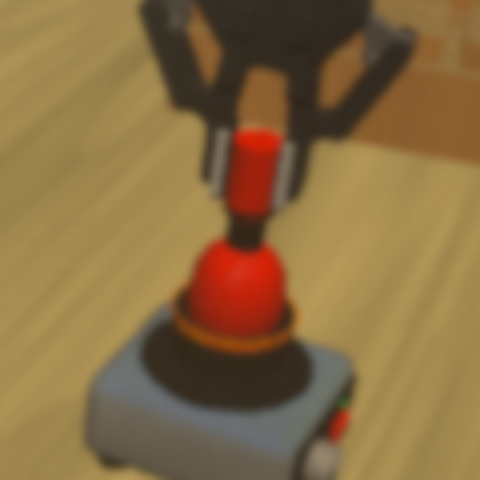

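View pics/w10.png

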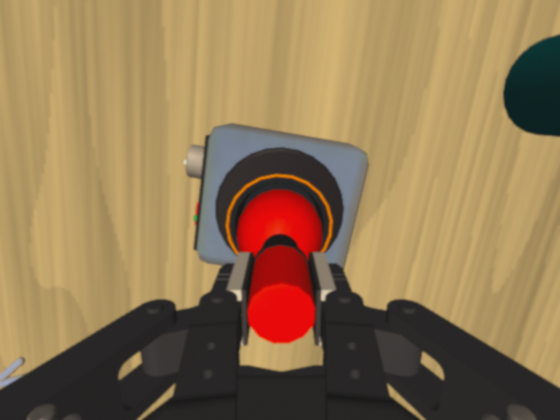

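View pics/t10.png

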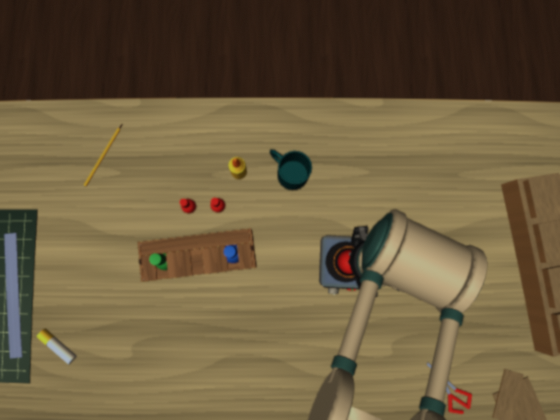

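The force rose from 12 to 22 N while z stayed at 0.178, so the cup is on its stop. The side view shows the rim (235,330) lowered close to the collar and the bottle upright. One centring check before handing in.

```bash
python3 - <<'E'
from h import *
from scipy.optimize import least_squares
w=wrist();h=cv2.cvtColor(w["color"],cv2.COLOR_BGR2HSV)
m=((h[...,0]>6)&(h[...,0]<20)&(h[...,1]>150)&(h[...,2]>60));m[:,:220]=0;m[:,340:]=0;m[:165]=0;m[245:]=0
p=np.argwhere(m)[:,::-1].astype(float);P=np.array([onz(w,q,.095)[:2] for q in p])
r=least_squares(lambda x:np.linalg.norm(P-x[:2],axis=1)-.033,P.mean(0)-[0,.02],loss="soft_l1",f_scale=.0005);print("rim",r.x)
m=((h[...,0]<6)|(h[...,0]>174))&(h[...,1]>150)&(h[...,2]>200);m[:250]=0;m[:,:240]=0;m[:,330:]=0
k=cv2.convexHull(np.argwhere(m)[:,::-1].astype(np.float32))[:,0];k=k[k[:,1]>318];Q=np.array([onz(w,q,w["p"][2]+.0145)[:2] for q in k])
c=least_squares(lambda x:np.linalg.norm(Q-x[:2],axis=1)-.013,Q.mean(0));print("cap",c.x,w["p"])
m=((h[...,0]<6)|(h[...,0]>174))&(h[...,1]>150)&(h[...,2]>60);m[245:]=0;m[:,:225]=0;m[:,335:]=0;m[:180]=0
n,l,st,_=cv2.connectedComponentsWithStats(m.astype(np.uint8));i=1+np.argmax(st[1:,4]);print(st[i]);k=cv2.convexHull(np.argwhere(l==i)[:,::-1].astype(np.float32))[:,0];k=k[k[:,1]<230]
A=np.c_[2*k,np.ones(len(k))];x=np.linalg.lstsq(A,(k**2).sum(1),rcond=None)[0];print("body",x[:2],onz(w,x[:2],w["p"][2]-.0735))
s=get_state();print(s["contact_force"],s["clock"])
E
```

```text
rim [ 0.52856141 -0.17899907]
cap [ 0.52970267 -0.17925468] [ 0.52964316 -0.17786806  0.17836618]
[ 236  189   87   56 3785]
body [278.9946135  231.74505683] [ 0.52872288 -0.17934728  0.10486618]
[-4.85735586  1.29594235 21.24984374] 14.725
```

Rim, cap and body axes agree within about 1.2 mm, so I hand in.

```bash
python3 -c "
from rig import *
print(sign_off());s=get_state();print(s['position'],s['contact_force'],s['width'],s['clock'])"
```

```text
the job is handed in; nothing more can be done
None
the job is handed in; nothing more can be done
```

I took the large red bottle by its cap from the rack's middle slot and slid it out of the front. I set it in the mixer's cup and pressed the cup down, then handed in at about 14.7 s, still holding the bottle upright. No verdict was reported.

**Pressed down:** the tool stopped descending at z = 0.178 m while the upward force on it rose from about 12 N to about 21 N. That means the cup is on its stop.

**Centred and upright:** in the last wrist picture the cup rim, the cap and the bottle body agree within about 1.2 mm. The side view shows the bottle upright.

**Grip:** the fingers stood about 24 mm apart on the 26 mm cap, gripping with 80 N.

**Other items:** in the last top view the blue and green bottles, the mug and the glue appear where they started. I judged this by eye and did not measure it.

**Disagreements:**
- While hovering over the cup, the side and top views disagreed by 2 to 3 mm on where the bottle was. I settled it with the wrist camera.
- About 5 N of sideways force remained at the end.

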